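Bring the locked sample case to the access station and open its dial padlock

ROBOT

A 7-joint arm with a two-finger parallel gripper is mounted at the origin on a cart in front of the work surface, level with it; the furniture and walls round the work are solid. World frame = base frame: x ahead of the robot, y to its left, z up, the work surface at z = 0. Lengths are in m, angles in rad, forces in N, time in s.
With the tool pointing down it reaches from about 0.425 to 0.825 m from the base axis. Payload 3.6 kg.
Tool frame: the origin (TCP) lies on the centre line of the jaws, within the pads' length; the fingertips stand 14 mm ahead of it and the grasp point (between the pads) lies 5 mm behind it; z points along the fingers, y is the line along which they close (so a half turn about z gives the same grasp; the last joint's range is limited). The gripper opens to 93 mm and grips with 3 to 60 N. Pads are 15 mm wide; open, the fingers measure 128 mm over their backs; the gripper's body (75 mm by 188 mm) begins 65 mm behind the grasp point.
Start: joints at [1.129, 0.615, -0.013, 1.423, 0.008, 1.103, -0.04], TCP at [0.263, -0.595, 0.233] pointing down, gripper open.
Joint ranges: [-3.12, 3.12], [-0.3, 2.06], [-1.34, 1.32], [0.26, 2.42], [-1.36, 4.5], [0.01, 1.98], [-2.84, 2.84]. Speed limits (rad/s): [2.79, 2.79, 3.14, 3.14, 3.14, 3.14, 3.14].

INTERFACE

Orientations are given as a unit quaternion [w, x, y, z].
In Python, from plant import robot gives the robot as it stands. The module is installed in compiled form; this text tells all that it offers.
- The arm moves only by the shell command python3 -m handwheel 'ROWS' [OPENING] [FORCE]. ROWS is JSON, a list of rows, each a list of 4 numbers: the shift along the tool's x, y, z in cm, then the turn about the tool's z in rad. A call has 1 to 8 rows; each row shifts and turns the commanded pose from where the row before left it, along the tool's axes as they then stand; what a row does not reach is not made up. A row lasts 1/8 s, in which the tool goes at most 62.5 mm and 10.7 degrees, less where a joint would pass 70% of its speed; a pose out of reach is approached as far as the arm can. A call is refused whole if a number of a shift passes 6.25 or a number of a turn 0.188, either way. A call with a gripper value outside its range is refused whole. OPENING is the gripper's target within -1 to 1 (shut at 1, half-way at 0, fully open at -1), set as the call begins (- or left out, the last holds). The fingers move at their own pace and stop on an object; FORCE is the grip in N (left out, the last holds). Time passes only in rows, so rows that do not move let the fingers close. It gives the time, the measured TCP pose, the force, the opening and the grip force at its end, in the units of the state.
- robot.state(): the state, without advancing time (a new reading comes with each control period).
- robot.camera(name): name is "side" or "top"; returns a dict with "frame" (384x512x3 uint8, blue, green, red), "camera_matrix" (3x3 intrinsics, pixels), "R" (3x3) and "t" (3): a world point X has camera coordinates R X + t. Camera axes: x right, y down, z forward; pixel columns grow to the right and rows downward; lengths in m; the calibration is good to about 2 mm. A picture is of the moment at which its call begins. There is no depth.
- robot.close_job(): hands the job in; it is judged then, once.
The state is a dict: "time_s": time; "joints": joint angles; "qd": joint speeds; "joint_efforts": joint torques, N m; "tool_pos": TCP position; "orientation": TCP orientation; "contact_force": force on the tool from outside, world axes, zero at the start; "wrist_torque": the same for the moment, N m; "opening": finger opening in m; "finger_force": force on a finger pad.
Only numpy, scipy, OpenCV 4.12 (cv2) and the standard library are available. Lean on these libraries where they do the work, as an engineer would, in place of code of your own. Each camera call takes 0.05 s, during which the arm holds its last target. There are 200 camera calls.

TASK

Push the locked sample case along its rail to the station with the yellow mark until it clicks in there. Then turn the padlock's dial until its red pointer clicks in at the green mark, and after that pull the shackle fully out of the padlock towards the front of the case. The shackle springs back if let go, so finish while still holding it fully out, with the case still in its station and the loose things round about left where they stand.

Things in the scene. Friction and masses are not known exactly. Their poses are not given: they have to be found in the camera images.
- rail: aluminium base with two round steel rails, fixed to the table, 122 x 400 x 33 mm; origin at the centre of its underside, x axis to the back of the case, y axis along the rails (to the left seen from the front), z up. The shackle side of the case faces its -x. Three small marker blocks stick out at its front edge: grey at y = +100 mm, yellow at y = -20 mm, grey at y = -110 mm.
- station (a point): top of the yellow marker block on the front edge of the rail base, at rail y = -20 mm, x = -60 mm, 12 mm above the table: the access station. The case stands in it when its middle (the dial) has the same rail y as this mark.
- carrier (a joint): travel of the carrier with the blue sample case along the rails, m: 0 = left end (rail y +110 mm), growing towards rail -y, 0.22 = right end. It has spring-ball station notches at 0.010, 0.130 (yellow mark, the access station) and 0.220, which draw it in within about 5 mm; entering or leaving a notch takes about 5 to 9 N, sliding 2 N. It starts left of the access station.
- push_face (a point): on the left (+y) end of the case, at the edge of its white lid, at rail x = +20 mm, 60 mm above the table; its rail y is 172 mm minus the carrier's travel. The case with its lid is 116 mm (rail x) by 124 mm (rail y), from 40 to 67 mm above the table; its carrier plate under it reaches down to 30 mm. The case's middle lies 62 mm from this point towards rail -y; the opposite end is the same.
- dial (a joint): angle of the padlock's dial, rad, growing anticlockwise seen from above; 0 = the red pointer at the green mark (on the shackle side), where the lock is open. Clicks every 0.524 rad (30 degrees) with about 0.1 Nm; range -0.7 to 1.75. Starts at one of the notches at a positive angle (0.52 or 1.05), or somewhere between, drifting into one.
- dial_grip (a point): on the dial's vertical axis (rail x = +12 mm, middle of the case), 112 mm above the table, half-way up the dial's grey grip bar. The bar is 14 mm thick, 50 mm long and 22 mm high (from 102 to 123 mm above the table), turns with the dial, and has a red line from its middle to the pointing end. The point's x axis lies along the bar, away from the pointing end. The dial is 57 mm across; the brass padlock under it is 74 mm (rail x) by 78 mm by 27 mm, its top 94 mm above the table.
- shackle (a joint): how far the shackle is pulled out, m: 0 = shut, 0.026 = fully out against its stop. It moves horizontally towards rail -x. A spring pulls it back with 3 N shut and 5 N fully out; while the dial is not within about 0.1 rad of 0 it is locked and gives only 2 to 5 mm.
- shackle_bow: the steel shackle: a flat-lying U of 10 mm round bar, 70 mm wide (50 mm inside), its axes parallel to the rail's, origin midway between its legs where they enter the padlock when shut.
- shackle_bar (a point): middle of the shackle's straight cross bar, which lies along rail y, 81 mm above the table, 10 mm thick and straight for 36 mm. When shut it is 60 mm in front (rail -x) of the padlock and 52 mm in front of the case; below it is free space down to the rail base (marker blocks up to 12 mm high).
- small_beaker: small clear beaker, loose, 53 mm across, 64 mm high, origin at its underside; leave it alone
- jar: white lidded jar, loose, 63 mm across, 86 mm high, origin at its underside; leave it alone
- dish: flat petri dish, loose, 91 mm across, 16 mm high, origin at its underside; leave it alone
- timer: cream bench timer, loose, 62 x 79 x 75 mm, origin at its underside; leave it alone
- tape_roll: roll of tan tape, loose, lying flat, 96 mm across, 25 mm high, origin at its underside; leave it alone

How it is judged:
On the way, in this order (a step that is already met when the one before it is completed fails the run):
1. the case rests in the station with the yellow mark, the padlock still shut (value of joint carrier between 0.125 and 0.135 m and velocity of joint carrier between -0.01 and 0.01 m/s and value of joint shackle below 0.005 m), for 0.2 s.
2. the dial stands at the green mark with the shackle still in (value of joint dial between -0.12 and 0.12 rad and value of joint shackle below 0.005 m), for 0.2 s.
At the end, for the whole second after the job is handed in: The fingers hold the shackle at rest at least 22 mm out (of 26), touching it with more than 1 N; the case is within 6 mm of the access station and the dial within 0.2 rad of the green mark (value of joint shackle above 0.022 m and contact force between the fingers and shackle_bow above 1 N and velocity of joint shackle between -0.01 and 0.01 m/s and value of joint carrier between 0.124 and 0.136 m and value of joint dial between -0.2 and 0.2 rad); the arm keeps its last pose, push and grip.
It fails at once if a loose bystander (beaker, jar, dish, timer or tape roll) is moved more than 20 mm (distance of any of small_beaker, jar, dish, timer, tape_roll from where it was at the start of the episode above 0.02 m).
It also fails if it takes over 72 s, if anything falls off the work surface, if the arm or the gripper's body presses on something with over 40 N, if the wrist force passes 120 N, or if a joint passes its speed limit or range.

## Working session

There is one attempt and no reset: what is moved stays moved. The work goes in short steps, Python scripts to look and compute and a shell command to move; the robot and the scene stay as the last step left them, time stands still between calls to the robot, and variables do not carry over. Pictures are saved under pics/ and viewed, at most 10 in all, crops included, and the job is handed in when it is done.

```bash
mkdir -p pics; python3 - <<'E'
from plant import robot
import cv2,numpy as np
s=robot.state()
print({k:np.round(v,3).tolist() for k,v in s.items()})
for n in("side","top"):
    c=robot.camera(n); cv2.imwrite(f"pics/{n}0.png",c["frame"]); print(n,c["camera_matrix"],c["R"],c["t"])
E
```

```text
{'time_s': 0.0, 'joints': [1.129, 0.616, -0.013, 1.425, 0.008, 1.103, -0.04], 'qd': [0.001, 0.001, -0.001, 0.002, 0.002, -0.002, 0.001], 'joint_efforts': [0.001, -45.893, 0.209, -16.574, -0.061, 0.02, 0.0], 'tool_pos': [0.262, -0.594, 0.232], 'orientation': [-0.001, 0.978, 0.206, -0.0], 'contact_force': [1.411, -0.112, 0.202], 'wrist_torque': [-0.016, -0.019, 0.009], 'finger_force': 0.0, 'opening': 0.093}
side [[365.74641815   0.         251.18518431]
 [  0.         365.74641815 185.18209497]
 [  0.           0.           1.        ]] [[-0.89625171 -0.44321069  0.01723822]
 [-0.2777775   0.5305684  -0.80083509]
 [ 0.34579262 -0.7225382  -0.59863679]] [0.44748299 0.23828377 1.01917783]
top [[427.72184555   0.         256.73389519]
 [  0.         427.72184555 194.74996862]
 [  0.           0.           1.        ]] [[-0.02573134 -0.99959242 -0.01236514]
 [-0.99194833  0.02706497 -0.12371741]
 [ 0.12400164  0.00908216 -0.99224045]] [-0.03286056  0.53759503  1.69806667]
```

View pics/side0.png

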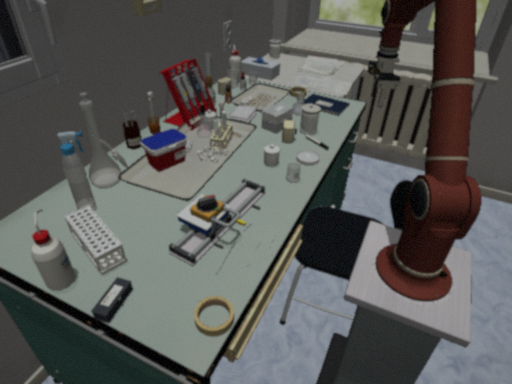

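View pics/top0.png

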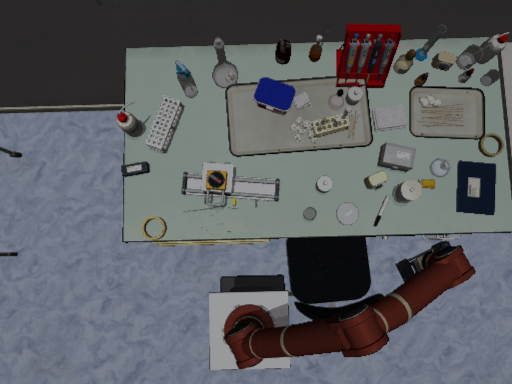

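The top view shows the rail at pixels (183..280, 175..200), with the case at about (217,180) and the yellow marker near (234,203). The jar is near (324,184) and the beaker near (310,213). I'll crop in closer.

```bash
python3 - <<'E'
import cv2,numpy as np
t=cv2.imread("pics/top0.png")[155:225,170:290];s=cv2.imread("pics/side0.png")[170:270,155:285]
a=cv2.resize(t,None,fx=6,fy=6,interpolation=cv2.INTER_CUBIC);b=cv2.resize(s,None,fx=6,fy=6,interpolation=cv2.INTER_CUBIC)
cv2.imwrite("pics/c1.png",cv2.convertScaleAbs(a,alpha=1.4));cv2.imwrite("pics/c2.png",cv2.convertScaleAbs(b,alpha=1.4))
E
```

```text
(no output)
```

View pics/c1.png

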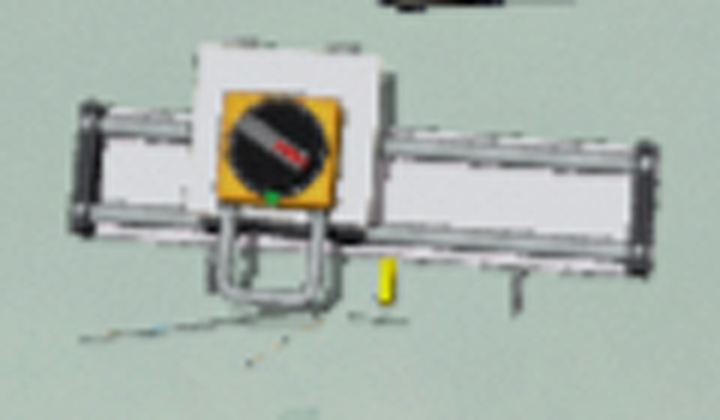

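View pics/c2.png

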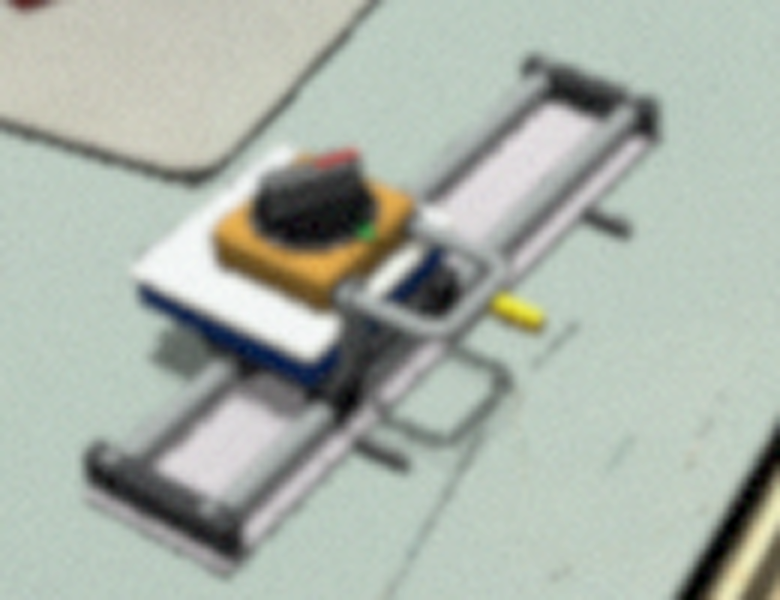

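The crops show the red pointer at top-view crop (290,152), pointing right and towards the front, and the green mark at (272,198), so the dial stands at about +1.0 rad. The yellow mark is at crop (387,281). The rail end blocks are at (88,168) and (643,210), and the shackle bar is at (268,300). Next I'll measure these.

```bash
cat > h.py <<'E'
import cv2,numpy as np
from plant import robot
def P(c): return c["camera_matrix"]@np.c_[c["R"],c["t"]]
def tri(ct,cs,a,b):
    X=cv2.triangulatePoints(P(ct),P(cs),np.float64(a).reshape(2,1),np.float64(b).reshape(2,1))[:,0]; return X[:3]/X[3]
def ray(c,p,z):
    d=c["R"].T@np.linalg.inv(c["camera_matrix"])@np.r_[p,1]; o=-c["R"].T@c["t"]; return o+d*(z-o[2])/d[2]
def px(c,X): q=P(c)@np.r_[X,1]; return q[:2]/q[2]
BOX={"top":(170,155,290,225),"side":(155,170,285,270)}
def mask(c,n,col):
    f=c["frame"].astype(int);b,g,r=f[...,0],f[...,1],f[...,2]
    m={"yellow":(r>130)&(g>120)&(b<80)&(abs(r-g)<45),"orange":(r>120)&(b<100)&(r-g>35)&(g-b>30),
       "red":(r>110)&(g<90)&(b<90),"green":(g>r+40)&(g>b+40),"dark":(r<75)&(g<75)&(b<75)}[col].astype(np.uint8)
    z=np.zeros_like(m);x0,y0,x1,y1=BOX[n];z[y0:y1,x0:x1]=m[y0:y1,x0:x1];return z
def cen(m):
    n,l,s,k=cv2.connectedComponentsWithStats(m)
    if n<2:return None,0
    i=1+np.argmax(s[1:,4]);return k[i],s[i,4]
E
python3 - <<'E'
from h import *
ct,cs=robot.camera("top"),robot.camera("side")
for col in("yellow","orange","red","green"):
    (a,na),(b,nb)=cen(mask(ct,"top",col)),cen(mask(cs,"side",col)); print(col,a,na,b,nb,tri(ct,cs,a,b) if na and nb else"")
n,l,s,k=cv2.connectedComponentsWithStats(mask(ct,"top","dark"))
for i in range(1,n):
    if s[i,4]>5: print("dark",s[i],k[i],ray(ct,k[i],.033))
L=np.array([170,155]);S=np.array([155,170]);T=lambda x,y:np.array([x,y])/6+L-.42;U=lambda x,y:np.array([x,y])/6+S-.42
for nm,p,z in[("Lblk",(88,168),.033),("Rblk",(643,210),.033),("bar0",(235,297),.081),("bar1",(300,300),.081),
  ("lidTL",(201,43),.067),("lidTR",(383,57),.067),("lidBR",(372,228),.067),("gripA",(240,120),.123),("gripB",(303,163),.123)]:
    print(nm,ray(ct,T(*p),z).round(4))
print("barmid tri",tri(ct,cs,T(268,300),U(455,300)))
print("dialbar mid", tri(ct,cs,T(272,142),U(310,180)))
c,m=None,(mask(ct,"top","orange"));print(cv2.minAreaRect(cv2.findNonZero(m)))
E
```

```text
yellow [233.6875 200.6875] 16 [240.86666667 221.2       ] 15 [0.51565791 0.04748695 0.0083537 ]
orange [222.46153846 186.38461538] 13 [207.27777778 213.55555556] 18 [0.58443267 0.09567559 0.04591864]
red [217.6 180. ] 5 [210.14285714 195.85714286] 7 [0.5865897  0.10145026 0.12218488]
green [214.66666667 187.33333333] 3 [216. 208.] 1 [0.56110692 0.11552986 0.0963523 ]
dark [233 155  21   2  26] [242.03846154 155.19230769] [0.70146975 0.00889281 0.033     ]
dark [233 169   2  13  13] [233.69230769 175.        ] [0.62018044 0.04466796 0.033     ]
dark [208 171  17  17 177] [215.94915254 179.38983051] [0.60408278 0.11727378 0.033     ]
dark [184 172   4   3   7] [185.28571429 172.85714286] [0.63455578 0.242195   0.033     ]
dark [182 176   6  19  67] [184.28358209 184.32835821] [0.58731854 0.24651799 0.033     ]
dark [276 179   4   3   8] [277.125 179.75 ] [ 0.59570006 -0.13150717  0.033     ]
dark [273 183   7  18  57] [276.63157895 191.68421053] [ 0.54686636 -0.12796401  0.033     ]
dark [204 191   3   3   9] [205. 192.] [0.55352381 0.1624595  0.033     ]
dark [209 191  13   4  33] [214.72727273 192.75757576] [0.54934425 0.12299748 0.033     ]
dark [224 192   8   4  23] [227.08695652 193.82608696] [0.54360704 0.07292109 0.033     ]
dark [218 204   8   3  11] [222.         205.54545455] [0.49645455 0.09429954 0.033     ]
Lblk [0.5945 0.2466 0.033 ]
Rblk [ 0.5554 -0.1287  0.033 ]
bar0 [0.4988 0.1419 0.081 ]
bar1 [0.4956 0.0994 0.081 ]
lidTL [0.6716 0.1644 0.067 ]
lidTR [0.6586 0.0428 0.067 ]
lidBR [0.5437 0.0523 0.067 ]
gripA [0.6088 0.1322 0.123 ]
gripB [0.5797 0.092  0.123 ]
barmid tri [0.50053981 0.12225209 0.07963568]
dialbar mid [0.59469221 0.11244157 0.11315496]
((216.0, 180.0), (16.0, 18.0), 90.0)
```

Two-view heights agree with the text: yellow 8 mm, shackle bar 80 mm, grip bar 113 mm. The rail yaw is about −0.104 rad, the carrier is at about 0.055 and the dial at about 1.05 rad. I'll raise the tool, turn it so its x runs along the rail, and close the fingers.

```bash
cat > go.py <<'E'
import sys,numpy as np
from plant import robot
from scipy.spatial.transform import Rotation as Ro
C=np.array([.5755,.0595]);TH=-.104
def rail(x,y): c,s=np.cos(TH),np.sin(TH); return C+np.array([c*x-s*y,s*x+c*y])
s=robot.state();w,x,y,z=s["orientation"];R=Ro.from_quat([x,y,z,w]).as_matrix()
p=np.array(s["tool_pos"]);yaw=np.arctan2(R[1,0],R[0,0])
c,sn=np.cos(TH),np.sin(TH);d=p[:2]-C
print("t",s["time_s"],"tcp",p.round(4),"rail",[round(c*d[0]+sn*d[1],4),round(-sn*d[0]+c*d[1],4)],"yaw-TH",round(yaw-TH,3),"tilt",R[:,2].round(3),"j",np.round(s["joints"],2),"F",np.round(s["contact_force"],1),"op",s["opening"],s["finger_force"])
if len(sys.argv)>3:
    X=np.r_[rail(float(sys.argv[1]),float(sys.argv[2])),float(sys.argv[3])]
    print("shift cm",(R.T@(X-p)*100).round(2))
E
r='[0,0,-1.2,-0.175]'; python3 -m handwheel '[[0,0,-1.2,-0.175],[0,0,-1.2,-0.175],[0,0,-1.2,-0.175],[0,0,-1.2,-0.175],[0,0,-1.2,-0.175],[0,0,-1.2,-0.175]]' 1 20; python3 go.py 0.02 0.165 0.2
```

```text
time_s: 0.95
tool_pos: [0.2623, -0.5944, 0.3047]
orientation: [-0.0, 0.741, 0.671, 0.0]
contact_force: [0.7, -0.5, -0.1]
opening: 0.0376
finger_force: 0.0
t 0.95 tcp [ 0.2623 -0.5944  0.3047] rail [np.float64(-0.2436), np.float64(-0.6829)] yaw-TH 1.575 tilt [-0.     0.001 -1.   ] j [ 1.28  0.58 -0.29  1.3   0.16  1.28  0.89] F [ 0.7 -0.5 -0.1] op 0.0376414595211127 0.0
shift cm [84.66 26.76 10.51]
```

```bash
python3 -m handwheel '[[5.3,1.7,0,0],[5.3,1.7,0,0],[5.3,1.7,0,0],[5.3,1.7,0,0],[5.3,1.7,0,0],[5.3,1.7,0,0],[5.3,1.7,0,0],[5.3,1.7,0,0]]' >/dev/null; python3 -m handwheel '[[5.3,1.7,0,0],[5.3,1.7,0,0],[5.3,1.7,0,0],[5.3,1.7,0,0],[5.3,1.7,0,0],[5.3,1.7,0,0],[5.3,1.7,0,0],[0,0,0,0]]' >/dev/null;  python3 go.py 0.02 0.165 0.064
```

```text
t 2.95 tcp [0.5987 0.1754 0.3036] rail [np.float64(0.0111), np.float64(0.1177)] yaw-TH 1.578 tilt [-0.002  0.004 -1.   ] j [-0.04  0.56 -0.49  1.38  0.26  1.26 -0.64] F [0.6 0.4 0.1] op -6.021174297093847e-05 0.0
shift cm [ 4.63  0.98 23.98]
```

```bash
python3 -m handwheel '[[4.7,1.0,0,0],[0,0,6,0],[0,0,6,0],[0,0,6,0],[0,0,3,0],[0,0,3,0],[0,0,0,0]]' >/dev/null;  python3 go.py 0.02 0.052 0.064
python3 - <<'E'
from h import *
a=robot.camera("top")["frame"][145:215,170:270];b=robot.camera("side")["frame"][160:260,140:280]
a=cv2.resize(a,None,fx=5,fy=5,interpolation=2);b=cv2.resize(b,(500,357),interpolation=2)
cv2.imwrite("pics/p1.png",cv2.vconcat([a[:240],b]))
E
```

```text
t 3.825 tcp [0.6127 0.2124 0.0622] rail [np.float64(0.0211), np.float64(0.1559)] yaw-TH 1.569 tilt [-0.005 -0.004 -1.   ] j [-0.15  0.83 -0.39  1.58  0.4   0.82 -0.81] F [ 0.1 -0.1  0.5] op 0.0005352826013259155 0.0
shift cm [-10.4   -0.09  -0.14]
```

View pics/p1.png

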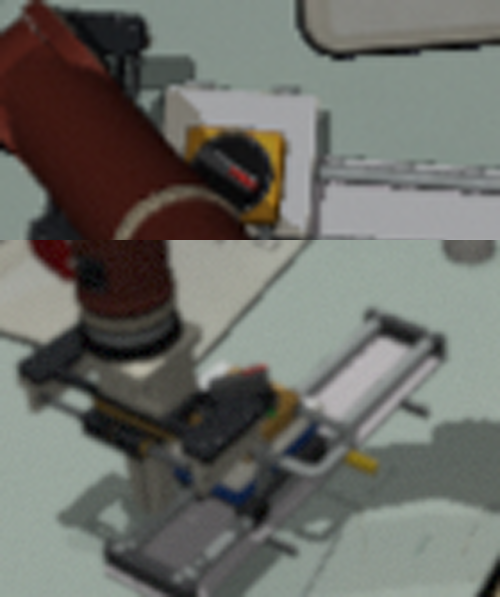

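The closed fingers stand just left of the case, between the case end and the rail's left end block. I'll push towards −x of the tool in small rows.

```bash
python3 -m handwheel '[[-1.5,0,0,0],[-0.5,0,0,0],[-0.5,0,0,0],[0,0,0,0]]' >/dev/null;  python3 go.py; python3 -m handwheel '[[-1,0,0,0],[-1,0,0,0],[-1,0,0,0],[-1,0,0,0],[0,0,0,0]]' >/dev/null;  python3 go.py
```

```text
t 4.425 tcp [0.6119 0.1894 0.065 ] rail [np.float64(0.0227), np.float64(0.133)] yaw-TH 1.569 tilt [ 0. -0. -1.] j [-0.11  0.82 -0.4   1.61  0.4   0.8  -0.78] F [ 0.4 -0.9  0.2] op -5.598312499435732e-05 0.0
t 5.05 tcp [0.6076 0.1475 0.0645] rail [np.float64(0.0228), np.float64(0.0908)] yaw-TH 1.568 tilt [-0.001 -0.003 -1.   ] j [-0.04  0.8  -0.4   1.65  0.41  0.77 -0.74] F [ 0.2  0.8 -0.1] op 0.0005401432501075931 0.0
```

```bash
cat > see.py <<'E'
from h import *
import sys
TH=-.104;C=np.array([.5755,.0595]);u=np.array([[np.cos(TH),np.sin(TH)],[-np.sin(TH),np.cos(TH)]])
ct,cs=robot.camera("top"),robot.camera("side")
for col in("red","yellow","green"):
    (a,na),(b,nb)=cen(mask(ct,"top",col)),cen(mask(cs,"side",col))
    z={"red":.122,"yellow":.008,"green":.096}[col]
    for n,c,p,k in(("top",ct,a,na),("side",cs,b,nb)):
        if k: X=ray(c,p,z); print(col,n,k,np.round(u@(X[:2]-C),4))
# right edge of white lid along row through the lid, top view
f=ct["frame"].min(2).astype(int)
for x in(.07,.05):
  ys=np.arange(.06,-.13,-.001); v=[f[tuple(np.round(px(ct,np.r_[C+u.T@[x,y],.067])[::-1]).astype(int))] for y in ys]
  w=[y for y,q in zip(ys,v) if q>150]; print("lid right edge rail y at x",x,min(w) if w else None)
E
python3 see.py; python3 -m handwheel '[[-1,0,0,0],[-1,0,0,0],[-0.5,0,0,0],[0,0,0,0]]' >/dev/null;  python3 go.py; python3 see.py
```

```text
red top 2 [ 0.006  -0.0206]
yellow top 7 [ 0.054  -0.0043]
lid right edge rail y at x 0.07 -0.04100000000000009
lid right edge rail y at x 0.05 -0.043000000000000094
t 5.65 tcp [0.6049 0.1261 0.0646] rail [np.float64(0.0224), np.float64(0.0693)] yaw-TH 1.57 tilt [ 0.     0.002 -1.   ] j [-0.    0.79 -0.4   1.68  0.42  0.76 -0.71] F [ 0.9  3.7 -1.7] op 0.0005927765270445446 1.8395868362858891
red top 2 [ 0.0233 -0.0424]
yellow top 11 [ 0.0563 -0.0243]
yellow side 4 [-0.0712 -0.019 ]
lid right edge rail y at x 0.07 -0.06100000000000011
lid right edge rail y at x 0.05 -0.06300000000000011
```

```bash
python3 -m handwheel '[[-0.5,0,0,0],[-0.5,0,0,0],[0,0,0,0]]' >/dev/null;  python3 go.py|cut -c1-60,150-;for i in 1; do python3 -m handwheel '[[-0.3,0,0,0],[0,0,0,0]]' >/dev/null;  python3 go.py|cut -c1-60,150-;done; python3 -m handwheel '[[-0.2,0,0,0],[0,0,0,0]]' >/dev/null;  python3 go.py|cut -c1-60,150-; python3 see.py
```

```text
t 6.125 tcp [0.6044 0.1213 0.0648] rail [np.float64(0.0224), 0.42  0.75 -0.7 ] F [ 2.8  8.2 -4.5] op 0.0005191439440438783 4.395170509815216
t 6.375 tcp [0.6035 0.1114 0.0646] rail [np.float64(0.0224),0.42  0.75 -0.69] F [-0.1  1.2 -0.5] op 0.0002494920569347796 0.4423852823674679
t 6.625 tcp [0.6033 0.1105 0.0647] rail [np.float64(0.0224),5 -0.69] F [ 0.   2.8 -1.2] op 0.0003311879538760112 1.5000841731671244
red top 3 [ 0.0225 -0.0579]
yellow top 10 [ 0.0556 -0.0417]
yellow side 18 [-0.0638 -0.0206]
lid right edge rail y at x 0.07 -0.07700000000000012
lid right edge rail y at x 0.05 -0.07900000000000013
```

```bash
for i in 1; do python3 -m handwheel '[[-0.2,0,0,0],[0,0,0,0]]' | grep -E "pos|force";  done; python3 -m handwheel '[[-0.15,0,0,0],[0,0,0,0]]' | grep -E "pos|force";  python3 see.py|tail -2
```

```text
tool_pos: [0.6033, 0.1103, 0.0647]
contact_force: [0.1, 5.2, -2.5]
finger_force: 2.6
tool_pos: [0.6033, 0.1102, 0.0647]
contact_force: [1.5, 5.9, -3.8]
finger_force: 3.4
lid right edge rail y at x 0.07 -0.07700000000000012
lid right edge rail y at x 0.05 -0.07900000000000013
```

The case has stopped and the force is rising, so it's in the notch. I'll back off, lift, open, and check.

```bash
python3 -m handwheel '[[2,0,0,0],[0,0,-6,0],[0,0,-6,0],[0,0,0,0]]' -1 >/dev/null; python3 -m handwheel '[[6,-6,0,0],[6,0,0,0],[0,0,0,0]]' >/dev/null; python3 go.py .012 -.02 .2; python3 see.py
python3 - <<'E'
from h import *
a=robot.camera("top")["frame"][155:225,170:290]
cv2.imwrite("pics/p2.png",cv2.convertScaleAbs(cv2.resize(a,None,fx=6,fy=6,interpolation=2),alpha=1.4))
E
```

```text
t 8.2 tcp [0.5691 0.2415 0.184 ] rail [np.float64(-0.0252), np.float64(0.1804)] yaw-TH 1.58 tilt [-0.002  0.002 -1.   ] j [-0.16  0.65 -0.47  1.57  0.33  1.   -0.82] F [-0.3  0.4 -0.3] op 0.06626016178530131 0.0
shift cm [-20.07   3.54  -1.65]
red top 8 [ 0.008  -0.0282]
red side 5 [ 0.0047 -0.03  ]
yellow top 16 [-0.0552 -0.0176]
yellow side 19 [ 0.0483 -0.072 ]
green top 3 [-0.0185 -0.0197]
green side 3 [-0.0208 -0.0178]
lid right edge rail y at x 0.07 -0.07700000000000012
lid right edge rail y at x 0.05 -0.07900000000000013
```

View pics/p2.png

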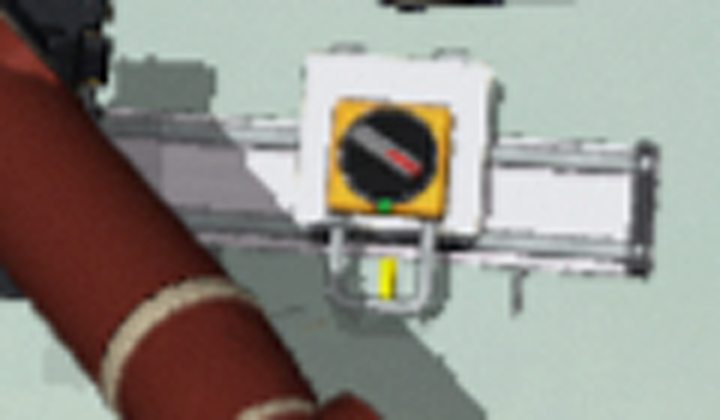

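The green mark is at crop (385,206), directly in line with the yellow one at (387,278), so the case is in its station. The bar's centre is at about (385,150) and the dial is still at about 1.05 rad. I'll move over the dial and turn the jaws across the bar.

```bash
python3 -m handwheel '[[-5,0.9,-0.4,0],[-5,0.9,-0.4,0],[-5,0.9,-0.4,0],[-5,0.9,-0.4,0],[0,0,0,0.178],[0,0,0,0.178],[0,0,0,0.178],[0,0,0,0]]' >/dev/null; python3 go.py .0125 -.018 .12
```

```text
t 9.35 tcp [0.5865 0.0301 0.2004] rail [np.float64(0.014), np.float64(-0.0281)] yaw-TH 1.034 tilt [-0.001 -0.002 -1.   ] j [ 0.12  0.57 -0.34  1.65  0.22  0.96 -0.93] F [-0.8 -0.6 -0.7] op 0.09301457076208651 0.0
shift cm [ 0.81 -0.65  8.04]
```

```bash
python3 -m handwheel '[[0.8,-0.65,2,0],[0,0,3,0],[0,0,1.5,0],[0,0,0,0]]' >/dev/null; python3 go.py .0125 -.018 .12
```

```text
t 9.85 tcp [0.5857 0.0418 0.1346] rail [np.float64(0.012), np.float64(-0.0165)] yaw-TH 1.036 tilt [-0.003 -0.001 -1.   ] j [ 0.09  0.65 -0.32  1.72  0.26  0.82 -0.99] F [-0.5  0.6  0.8] op 0.09274288297029903 0.0
shift cm [-0.1   0.12  1.46]
```

```bash
python3 -m handwheel '[[-0.1,0.1,0.8,0],[0,0,0.6,0],[0,0,0,0]]' >/dev/null; python3 go.py; python3 -m handwheel '[[0,0,0,0],[0,0,0,0],[0,0,0,0],[0,0,0,0],[0,0,0,0],[0,0,0,0],[0,0,0,0],[0,0,0,0]]' 1 25 >/dev/null; python3 go.py
```

```text
t 10.225 tcp [0.5864 0.0414 0.1215] rail [np.float64(0.0128), np.float64(-0.0169)] yaw-TH 1.036 tilt [-0. -0. -1.] j [ 0.08  0.66 -0.31  1.73  0.27  0.79 -0.99] F [ 0.5 -0.1 -0. ] op 0.09272353075289123 0.0
t 11.225 tcp [0.5866 0.0415 0.1217] rail [np.float64(0.0129), np.float64(-0.0168)] yaw-TH 1.036 tilt [ 0.  0. -1.] j [ 0.08  0.66 -0.31  1.73  0.27  0.79 -0.99] F [-0.5 -0.2  0.8] op 0.017456483490178983 0.0
```

```bash
python3 -m handwheel '[[0,0,0,0],[0,0,0,0],[0,0,0,0],[0,0,0,0]]' >/dev/null; python3 go.py
```

```text
t 11.725 tcp [0.5867 0.0416 0.1217] rail [np.float64(0.013), np.float64(-0.0166)] yaw-TH 1.036 tilt [ 0.  0. -1.] j [ 0.08  0.66 -0.31  1.73  0.27  0.79 -0.99] F [ 0.5  0.7 -0.3] op 0.013920250361841769 24.982358515262604
```

Gripped at 13.9 mm with no side force, so the jaws are centred on the bar. Now I'll turn the dial clockwise seen from above (+ about the tool's z) by 1.04 rad.

```bash
python3 -m handwheel '[[0,0,0,0.12],[0,0,0,0.12],[0,0,0,0.12],[0,0,0,0.12],[0,0,0,0]]' >/dev/null; python3 go.py;  python3 -m handwheel '[[0,0,0,0.12],[0,0,0,0.12],[0,0,0,0.12],[0,0,0,0.12],[0,0,0,0.08],[0,0,0,0],[0,0,0,0]]' >/dev/null; python3 go.py
```

```text
t 12.35 tcp [0.587  0.0413 0.1217] rail [np.float64(0.0134), np.float64(-0.0169)] yaw-TH 0.557 tilt [ 0.001 -0.    -1.   ] j [ 0.    0.65 -0.17  1.73  0.15  0.77 -1.36] F [ 2.6 -0.1 -2.1] op 0.01376075779537883 25.00966250896454
t 13.225 tcp [0.5871 0.0409 0.1217] rail [np.float64(0.0135), np.float64(-0.0173)] yaw-TH -0.002 tilt [ 0.001 -0.001 -1.   ] j [-0.1   0.64 -0.01  1.73  0.01  0.76 -1.8 ] F [ 2.6 -2.2 -1.9] op 0.013728558830513191 24.982779622077942
```

Now I'll release, lift, and check the pointer.

```bash
python3 -m handwheel '[[0,0,0,0],[0,0,0,0],[0,0,0,0],[0,0,0,0],[0,0,-3,0],[0,0,-5,0],[0,0,0,0]]' -1 >/dev/null; python3 -m handwheel '[[-6,0,0,-0.18],[-5,0,0,-0.18],[0,0,0,-0.18],[0,0,0,-0.18],[0,0,0,-0.18],[0,0,0,-0.18],[0,0,0,-0.18],[0,0,0,-0.18]]' >/dev/null; python3 go.py;python3 see.py
python3 - <<'E'
from h import *
a=robot.camera("top")["frame"][155:225,170:290];b=robot.camera("side")["frame"][165:265,155:275]
cv2.imwrite("pics/p3.png",cv2.convertScaleAbs(cv2.vconcat([cv2.resize(a,(480,280),interpolation=2),cv2.resize(b,(384,320),interpolation=2) if 0 else cv2.copyMakeBorder(cv2.resize(b,(384,320),interpolation=2),0,0,0,96,0)]),alpha=1.4))
E
```

```text
t 15.1 tcp [0.4763 0.0443 0.2008] rail [np.float64(-0.0971), np.float64(-0.0255)] yaw-TH 1.442 tilt [-0.002 -0.    -1.   ] j [ 0.15  0.42 -0.41  1.94  0.22  0.83 -0.61] F [-0.6 -0.1 -0.8] op 0.0930631597135404 0.0
red top 2 [ 0.0323 -0.0571]
red side 1 [ 0.0032 -0.0175]
yellow top 5 [ 0.0568 -0.0404]
yellow side 15 [-0.0576 -0.0195]
lid right edge rail y at x 0.07 -0.07700000000000012
lid right edge rail y at x 0.05 -0.07900000000000013
```

View pics/p3.png

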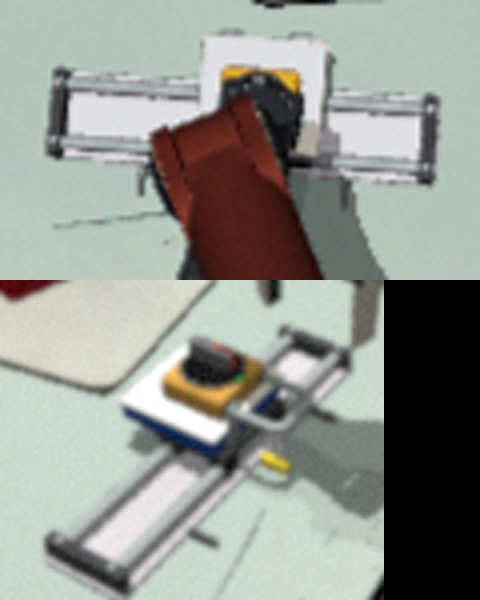

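The red line now points at the green mark (side view, about (230,350) next to (240,378)), and the case is still in place. I'll part-close the jaws to about 40 mm, finish the turn, and centre over the shackle bar.

```bash
python3 -m handwheel '[[0,0,0,-0.129],[0,0,0,0],[0,0,0,0],[0,0,0,0],[0,0,0,0],[0,0,0,0]]' 0.14 >/dev/null; python3 go.py -.084 -.018 .077
python3 - <<'E'
from h import *
b=robot.camera("side")["frame"][200:250,215:275]
cv2.imwrite("pics/p4.png",cv2.convertScaleAbs(cv2.resize(b,None,fx=10,fy=10,interpolation=2),alpha=1.4))
E
```

```text
t 16.05 tcp [0.4771 0.0444 0.2017] rail [np.float64(-0.0963), np.float64(-0.0252)] yaw-TH 1.565 tilt [ 0.  0. -1.] j [ 0.18  0.42 -0.44  1.93  0.24  0.84 -0.5 ] F [ 0.7 -0.9  1.2] op 0.040911633739054244 0.0
shift cm [ 0.73  1.22 12.47]
```

View pics/p4.png

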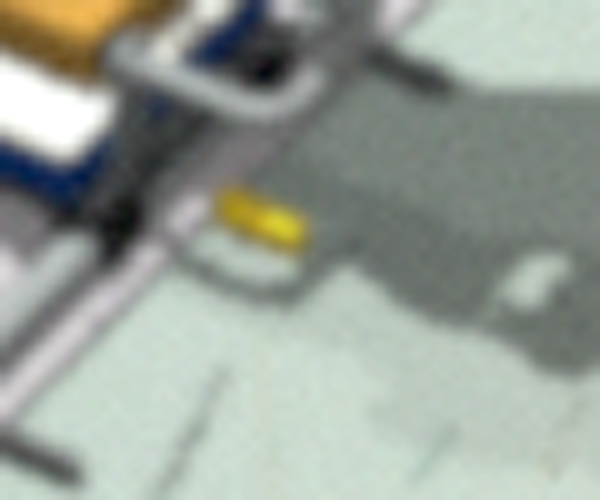

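The left leg of the shackle runs to its front-left corner at about (268,105) in this crop. I'll use that as a check while descending part of the way.

```bash
python3 - <<'E'
from h import *
TH=-.104;C=np.array([.5755,.0595]);u=np.array([[np.cos(TH),np.sin(TH)],[-np.sin(TH),np.cos(TH)]])
c=robot.camera("side");print("corner",u@(ray(c,np.array([241.5,210]),.081)[:2]-C)); 
for y in(.0,-.018,-.036): print(px(c,np.r_[C+u.T@[-.084,y],.081]).round(1))
E
python3 -m handwheel '[[0.7,1.2,0,0],[0,0,4,0],[0,0,3,0],[0,0,0,0],[0,0,0,0]]' >/dev/null; python3 go.py -.084 -.018 .077
```

```text
corner [-0.07940111  0.00506548]
[243.7 209.6]
[247.  206.4]
[250.2 203.2]
t 16.775 tcp [0.491  0.0506 0.1326] rail [np.float64(-0.0831), np.float64(-0.0176)] yaw-TH 1.565 tilt [ 0.002  0.001 -1.   ] j [ 0.12  0.54 -0.39  1.98  0.32  0.68 -0.58] F [ 0.9 -0.  -0.7] op 0.039961364599901794 0.0
shift cm [-0.05 -0.1   5.55]
```

```bash
python3 -m handwheel '[[0,0,2,0],[0,0,1.5,0],[0,0,0,0]]' >/dev/null; python3 go.py; python3 -m handwheel '[[0,0,1,0],[0,0,1,0],[0,0,0,0]]' >/dev/null; python3 go.py;python3 -m handwheel '[[0,0,0,0],[0,0,0,0],[0,0,0,0],[0,0,0,0],[0,0,0,0],[0,0,0,0]]' 1 40 >/dev/null; python3 go.py
```

```text
t 17.15 tcp [0.4896 0.05   0.0964] rail [np.float64(-0.0845), np.float64(-0.0184)] yaw-TH 1.565 tilt [-0.001 -0.    -1.   ] j [ 0.09  0.59 -0.36  2.01  0.36  0.59 -0.61] F [-0.3  1.2  0.2] op 0.03996753235507995 0.0
t 17.525 tcp [0.4892 0.0499 0.0759] rail [np.float64(-0.0848), np.float64(-0.0185)] yaw-TH 1.565 tilt [-0.002 -0.    -1.   ] j [ 0.08  0.63 -0.33  2.03  0.38  0.54 -0.63] F [ 0.  -0.1 -0.5] op 0.039995993722648664 0.0
t 18.275 tcp [0.4896 0.0501 0.0768] rail [np.float64(-0.0845), np.float64(-0.0183)] yaw-TH 1.565 tilt [-0. -0. -1.] j [ 0.08  0.63 -0.33  2.03  0.38  0.55 -0.63] F [-0.5  0.7  2.2] op 0.008791533736095312 39.994327425956726
```

The bar is gripped. Now I'll pull towards rail −x, which is tool −y.

```bash
python3 -m handwheel '[[0,-0.3,0,0],[0,-0.3,0,0],[0,-0.3,0,0],[0,-0.3,0,0],[0,0,0,0]]' >/dev/null; python3 go.py; python3 -m handwheel '[[0,-0.3,0,0],[0,-0.3,0,0],[0,-0.3,0,0],[0,-0.3,0,0],[0,-0.1,0,0],[0,0,0,0],[0,0,0,0]]' >/dev/null; python3 go.py
```

```text
t 18.9 tcp [0.478  0.0513 0.0769] rail [np.float64(-0.0961), np.float64(-0.0183)] yaw-TH 1.565 tilt [ 0.001 -0.    -1.   ] j [ 0.07  0.61 -0.33  2.06  0.38  0.52 -0.65] F [ 4.8 -1.1 -0.1] op 0.008768565399136785 39.993488788604736
t 19.775 tcp [0.4658 0.0526 0.0769] rail [np.float64(-0.1084), np.float64(-0.0183)] yaw-TH 1.564 tilt [ 0.002  0.    -1.   ] j [ 0.06  0.6  -0.32  2.09  0.38  0.5  -0.66] F [ 4.8 -2.1 -0.4] op 0.008610310262752672 39.99354064464569
```

```bash
python3 -m handwheel '[[0,-0.1,0,0],[0,-0.1,0,0],[0,-0.1,0,0],[0,0,0,0],[0,0,0,0]]' >/dev/null; python3 go.py; python3 see.py
python3 - <<'E'
from h import *
a=robot.camera("top")["frame"][155:225,170:290];b=robot.camera("side")["frame"][165:265,155:275]
cv2.imwrite("pics/p5.png",cv2.convertScaleAbs(cv2.vconcat([cv2.resize(a,(480,280),interpolation=2),cv2.copyMakeBorder(cv2.resize(b,(384,320),interpolation=2),0,0,0,96,0)]),alpha=1.4))
E
```

```text
t 20.4 tcp [0.4636 0.0528 0.0769] rail [np.float64(-0.1106), np.float64(-0.0182)] yaw-TH 1.564 tilt [ 0.003  0.    -1.   ] j [ 0.06  0.6  -0.32  2.1   0.39  0.5  -0.66] F [ 6.1 -1.3 -3.4] op 0.00893400845309026 39.9932724237442
red top 6 [ 0.0032 -0.0183]
red side 2 [ 0.0045 -0.0167]
yellow top 7 [ 0.0568 -0.0408]
yellow side 14 [ 0.0513 -0.0682]
lid right edge rail y at x 0.07 -0.07700000000000012
lid right edge rail y at x 0.05 -0.07900000000000013
```

View pics/p5.png

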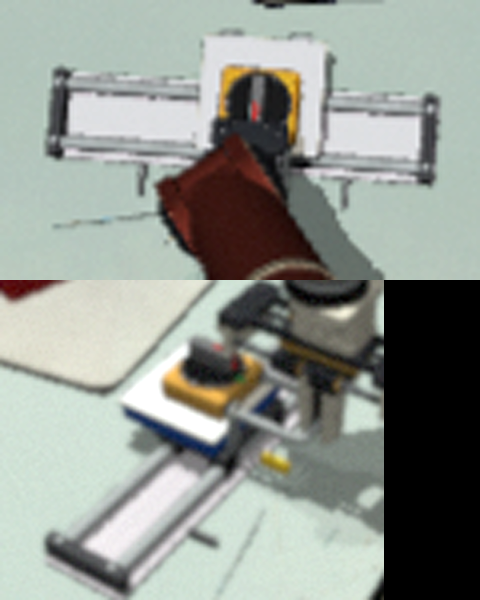

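The picture shows the red line at (255,110) pointing straight at the front, the case unmoved, and the shackle drawn out between the fingers at about (310,425). The shackle has travelled 26 mm and the force is rising against its stop. Handing in.

```bash
python3 -c "
from plant import robot
print(robot.close_job())"
```

```text
the job is handed in; nothing more can be done
None
```

I handed the job in at about 20 s, with the case in the yellow-mark station, the dial at the green mark and the gripper holding the shackle about 26 mm out; the hand-in gave no verdict.

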